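# Lock the kitchen scale's battery cover with the coin key

### The job

The kitchen scale lies face down with its sprung battery cover in place but not locked. Take the coin key from its stand, put its blade in the cover's slot, push the cover in gently and turn it clockwise until it is fully home at its stop and stays in, never forcing it (20 N at the most) nor touching the cover with the fingers. Then put the key back upright, fully down in its stand, let go and leave everything else where it is.

Things in the scene. Friction and masses are not known exactly. Their poses are not given: they have to be found in the camera images.
- key: coin key, loose, 28 to 52 g: orange grip block 30 (x) x 12 (y) x 36 (z) mm, with a flat steel blade 26 (x) x 3 (y) mm standing out 16 mm below it. Origin at the middle of the blade's lower edge, z up through the grip (block from z = 16 to 52 mm), x along the blade's width. Starts blade down in its stand. Half a turn about z makes no difference
- stand: fixed light wooden key stand, 70 (x) x 50 (y) x 22 mm high, origin at the centre of its underside. In its top a slot 32 mm long (along x), 8 mm wide, 18 mm deep; the key stands in it with its grip block resting on the top, the key's origin then 6 mm above the stand's
- scale: white kitchen scale face down on a rubber mat, fixed; 150 (x) x 200 (y) mm, mat 180 x 230 mm, its upturned back at z = 30 mm, rubber feet at the corners 3 mm higher. Origin at the centre of the mat's underside. The cover's axis is at x = 0, y = +30 mm
- cover: round grey battery cover, 44 mm across, 12 mm high, turning about its own z (up) in a hole of the scale. Origin on the axis at its underside, 21 mm above the scale's origin when unlocked, so that its top is then 3 mm proud of the scale's back. Slot through the middle of the top, along the cover's x: 30 mm long, 5.5 mm wide, 6 mm deep, dark floor
- slot_floor (a point): centre of the floor of the cover's slot, x along the slot. The cover is sprung upwards: pushing it in takes 2 N to start and 1.2 N more per mm, bottoming hard after 4 mm (6.8 N). Only when pushed in over 2.6 mm (5.1 N) can it turn past about 24 degrees; a lug then runs under a ledge. Turning takes about 0.06 N m
- lock_mark (a point): green mark on the scale's back, beside the cover on the scale's +y side (a second one on its -y side; grey marks along x: unlocked). The cover is locked, at a hard stop, when its slot (cover's x) lies along the scale's y, pointing to the green marks: 72 to 90 degrees clockwise (from above) of where it starts. Let go there, it stays in, about 2.5 mm below its unlocked height
- cell: old flat button cell, steel disc 24 mm across and 5 mm high, lying on the worktop; bystander, origin under its centre
- sponge: yellow and green sponge, 70 x 100 x 34 mm; bystander, origin under its centre
- mug: white mug, 80 mm across, 90 mm high; bystander, origin under its centre
- soap: amber soap bottle with yellow cap, 64 mm across, 200 mm high; bystander, origin under its centre
- saucepan: steel saucepan, 130 mm across, 65 mm high; bystander, origin under its centre
- bowl: blue bowl, 120 mm across, 50 mm high; bystander, origin under its centre

How it is judged:
On the way, in this order (a step that is already met when the one before it is completed fails the run):
1. the key is lifted out of its stand (z of key in the frame of stand above 0.026 m), for 0.1 s.
2. the cover is turned home and pushed in while the key is working on it (angle between the x axis of cover and the y axis of scale, either way round below 0.052 rad and z of cover in the frame of scale below 0.0193 m and contact force between key and cover above 0.5 N), for 0.1 s.
At the end, for the whole second after the job is handed in: The cover's slot lies along the scale's y within 3 degrees (at its stop) and the cover stays in by itself (at least 1.7 mm lower than unlocked); the key stands upright (within 6 degrees), released and at rest, fully down in its stand (grip block within 3 mm of the stand's top, 8 mm of centre) (angle between the x axis of cover and the y axis of scale, either way round below 0.052 rad and z of cover in the frame of scale below 0.0193 m and horizontal distance between key and stand below 0.008 m and z of key in the frame of stand below 0.009 m and angle between key's own z axis and vertical below 0.1 rad and linear speed of key below 0.02 m/s and not (contact force between key and the fingers above 0.05 N)); the robot touches nothing.
It fails at once if the key bears on the scale or its cover with more than 20 N (contact force between key and scale above 20 N).
It fails at once if the fingers touch the cover (contact force between the fingers and cover above 0.5 N).
It fails at once if a bystander (cell, sponge, mug, soap, saucepan or bowl) is moved by more than 20 mm (distance of any of cell, sponge, mug, soap, saucepan, bowl from where it was at the start of the episode above 0.02 m).
It also fails if it takes over 72 s, if anything falls off the work surface, if the arm or the gripper's body presses on something with over 40 N, if the wrist force passes 120 N, or if a joint passes its speed limit or range.

### The arm

A 7-joint arm with a two-finger parallel gripper is mounted at the origin on the work surface. World frame = base frame: x ahead of the robot, y to its left, z up, the work surface at z = 0. Lengths are in m, angles in rad, forces in N, time in s.
With the tool pointing down it reaches from about 0.425 to 0.95 m from the base axis. Payload 4.7 kg.
Tool frame: the origin (TCP) lies between the finger pads; the fingertips stand 25 mm ahead of it and the grasp point (between the pads) lies 6 mm ahead of it; z points along the fingers, y is the line along which they close (so a half turn about z gives the same grasp; the last joint's range is limited). The gripper opens to 85 mm and grips with 20 to 120 N. Pads are 22 mm wide; open, the fingers measure 114 mm over their backs; the gripper's body (76 mm by 85 mm) begins 54 mm behind the grasp point. The pads swing forward as they close: fully open they stand 13 mm farther back than shut.
Start: joints at [1.257, 0.469, -0.049, 1.532, 0.024, 1.141, -0.082], TCP at [0.19, -0.648, 0.256] pointing down, gripper open.
Joint ranges: [-2.59, 2.59], [-0.33, 1.99], [-1.39, 1.29], [0.1, 2.45], [-1.04, 4.18], [0.21, 1.99], [-2.66, 2.66]. Speed limits (rad/s): [2.57, 2.57, 3.14, 3.14, 3.14, 3.14, 3.14].

### API

Orientations are given as a 3x3 rotation matrix whose columns are the frame's x, y, z axes.
In Python, from rig import * gives the robot as it stands. Calls block until the motion is done:
- movep(position, orientation): joint-space move of the TCP to a pose.
- move_l(position, attitude=None, feed=0.15, until_force=None): straight line of the TCP; attitude=None keeps the orientation; feed is the mean speed in m/s. With until_force (N) it stops when the force on the tool has changed by that much, and returns True; else False.
- move_joints(angles): joint-space move.
- command_gripper(opening, newtons=None): finger opening in m; newtons is the grip in N (None keeps the last); returns when the fingers have stopped.
- sleep(seconds).
- inverse_kinematics(position, orientation): joint angles nearest the present ones, or None.
- sense(): the state.
- camera(name): name is "scene" or "top" or "wrist"; returns (picture, depth): 400x640x3 uint8, red, green, blue; 400x640 float32, m along the optical axis (not along the pixel's ray), 0 where there is no reading.
- camera_params(name): a dict with "K" (3x3 intrinsics, pixels), "position" and "rotation" of the camera in the world; the wrist camera has in their place "tool_from_camera" (4x4, takes a point from camera to tool coordinates, whose origin is the TCP and whose axes are the flange's). Camera axes: x right, y down, z forward; pixel columns grow to the right and rows downward; lengths in m; the calibration is good to about 2 mm. The wrist camera is an equidistant fisheye: a pixel r from the principal point sees the ray r / f radians off the axis. A picture is of the moment at which its call begins: read the wrist's pose just before it. camera_params takes no time and is no camera call.
A pose or a line that the arm cannot do raises Unreachable and nothing moves.
- finish_job(): hands the job in; it is judged then, once.
The state is a dict: "time_s": time; "joint_pos": joint angles; "qd": joint speeds; "joint_efforts": joint torques, N m; "position": TCP position; "tcp_rot": TCP orientation; "wrist_force": force on the tool from outside, world axes, zero at the start; "ft_torque": the same for the moment, N m; "finger_gap": finger opening in m; "gripper_force": force on a finger pad.
Only numpy, scipy, OpenCV 4.12 (cv2) and the standard library are available. Lean on these libraries where they do the work, as an engineer would, in place of code of your own. Each camera call takes 0.05 s, during which the arm holds its last target. There are 200 camera calls.

## Working session

There is one attempt and no reset: what is moved stays moved. The work goes in short steps, each a Python script; the robot and the scene stay as the last script left them, time stands still between calls to the robot, and variables do not carry over. Pictures are saved under pics/ and viewed, at most 10 in all, crops included, and the job is handed in when it is done.

```bash
mkdir -p pics; ls
python3 - <<'E'
from rig import *
import cv2,numpy as np
for n in("top","scene"):
    p,d=camera(n); cv2.imwrite(f"pics/{n}0.png",p[:,:,::-1]); np.save(f"pics/{n}0.npy",d); np.save(f"pics/{n}0rgb.npy",p)
    c=camera_params(n); print(n,c)
print(camera_params("wrist")); print(sense())
E
```

```text
pics
top {'K': array([[364.84319179,   0.        , 319.93717978],
       [  0.        , 364.84319179, 200.5329282 ],
       [  0.        ,   0.        ,   1.        ]]), 'position': array([3.94036304e-01, 6.21213939e-04, 1.26659012e+00]), 'rotation': array([[ 0.02264982, -0.98499799,  0.17107292],
       [-0.99957507, -0.02545257, -0.01420759],
       [ 0.01834869, -0.17067843, -0.98515593]])}
scene {'K': array([[362.06978737,   0.        , 318.57177145],
       [  0.        , 362.06978737, 194.26597196],
       [  0.        ,   0.        ,   1.        ]]), 'position': array([1.37685182, 0.33307397, 0.64616754]), 'rotation': array([[-0.39184716,  0.52675069, -0.75431394],
       [ 0.91981967,  0.24183918, -0.30894268],
       [ 0.0196869 , -0.81489111, -0.57927964]])}
{'K': array([[309.70691629,   0.        , 318.9319047 ],
       [  0.        , 309.70691629, 197.71149472],
       [  0.        ,   0.        ,   1.        ]]), 'tool_from_camera': array([[-5.76748878e-04, -9.61627672e-01, -2.74357228e-01,
         6.96489308e-02],
       [ 9.99999822e-01, -5.95872489e-04, -1.36366028e-
[... 336 characters left out ...]
, 'qd': array([-0.00026776, -0.00318212, -0.00029403, -0.00281067, -0.00054303,
        0.00071293, -0.00184275]), 'joint_efforts': array([ 1.88391514e-04, -5.11514461e+01, -4.68084728e-02, -2.38390249e+01,
        1.09188477e-02,  4.34711779e-03,  5.72663453e-05]), 'position': array([ 0.18951623, -0.64738481,  0.25539594]), 'tcp_rot': array([[ 9.59717942e-01,  2.80964766e-01, -5.22174444e-04],
       [ 2.80965245e-01, -9.59716652e-01,  1.57476110e-03],
       [-5.86871249e-05, -1.65803936e-03, -9.99998624e-01]]), 'wrist_force': array([ 0.30585432,  0.37136275, -0.01957105]), 'ft_torque': array([ 0.03658936, -0.00251844, -0.04979516]), 'gripper_force': 0.0, 'finger_gap': 0.08519837602020676}
```

View pics/top0.png

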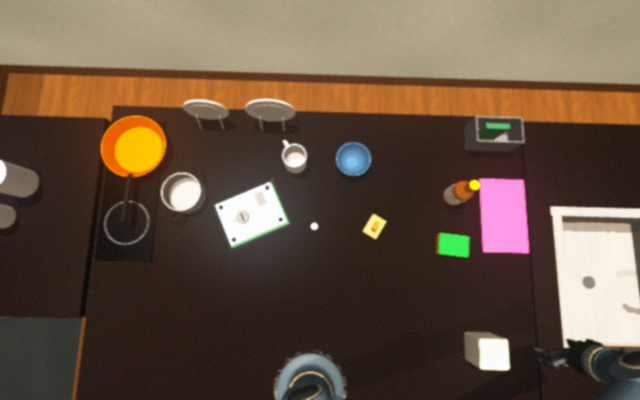

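View pics/scene0.png

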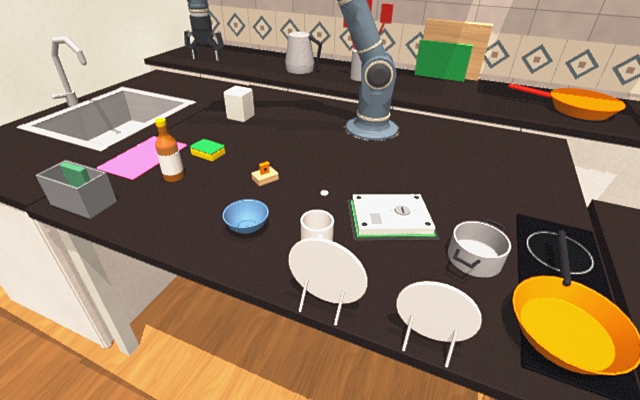

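The top view shows the stand with the orange key at about (375,227), the scale at (252,215) with its cover at (243,217), the cell at (314,226), the mug at (294,157) and the saucepan at (182,194). Next I compute rough positions and look at each with the wrist camera.

```bash
cat > h.py <<'E'
from rig import *
import cv2,numpy as np
def cast(name,uv,z,pose=None):
    """pixels -> points on the world plane height z"""
    c=camera_params(name); K=c["K"]; uv=np.atleast_2d(np.asarray(uv,float))
    a=(uv-K[:2,2])/K[0,0]
    if name=="wrist":
        r=np.linalg.norm(a,axis=1,keepdims=True)+1e-12
        d=np.hstack([a/r*np.sin(r),np.cos(r)]); T=c["tool_from_camera"]
        P,R=pose; o=R@T[:3,3]+P; R=R@T[:3,:3]
    else: d=np.hstack([a,np.ones((len(a),1))]); o=c["position"]; R=c["rotation"]
    d=d@R.T
    return o+d*((z-o[2])/d[:,2:])
def down(yaw):
    """tool pointing down, tool x axis at world angle yaw"""
    c,s=np.cos(yaw),np.sin(yaw); return np.array([[c,s,0],[s,-c,0],[0,0,-1.]])
def look(fn):
    s=sense(); p,d=camera("wrist"); cv2.imwrite(f"pics/{fn}.png",p[:,:,::-1])
    np.savez(f"pics/{fn}.npz",p=p,d=d,P=s["position"],R=s["tcp_rot"])
    return p,d,(s["position"],s["tcp_rot"])
E
python3 - <<'E'
from h import *
print("stand",cast("top",[375,227],.03)); print("cover",cast("top",[243,217],.033)); print("cell",cast("top",[314,226],.0))
# from stand rough xy
for fn,uv,z in (("w_stand",[375,227],.03),("w_cover",[243,217],.033)):
    p=cast("top",uv,z)[0]
    # tool-x points radially inward/outward as at the start: yaw relative to base bearing
    s=sense(); b0=np.arctan2(-.647,.19); y0=np.arctan2(s["tcp_rot"][1,0],s["tcp_rot"][0,0])
    yaw=0.
    for yaw in (0.,):
        R=down(yaw); q=p-R[:,0]*.01; q[2]=.28 if fn=="w_stand" else .25
        print(fn,yaw,inverse_kinematics(q,R))
    movep(q,R); print(sense()["position"],sense()["time_s"]); look(fn)
E
```

```text
stand [[ 0.52211955 -0.20686572  0.03      ]]
cover [[0.54482903 0.24249468 0.033     ]]
cell [[0.52350428 0.00097943 0.        ]]
w_stand 0.0 [ 0.55251605  0.26555348 -0.2985234   1.7852654   0.08656328  1.10351838
 -1.34599159]
[ 0.51178494 -0.20812337  0.2798729 ] 2.075
w_cover 0.0 [-0.06370904  0.38872603 -0.56735536  1.73151078  0.23195044  1.08874911
 -2.27638454]
[0.53562483 0.24081461 0.24989799] 3.775
```

View pics/w_stand.png

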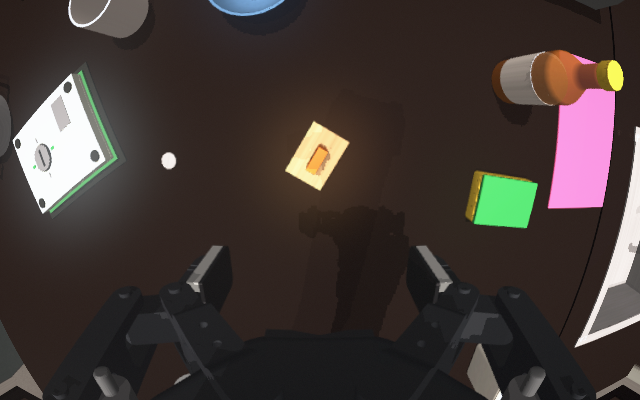

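View pics/w_cover.png

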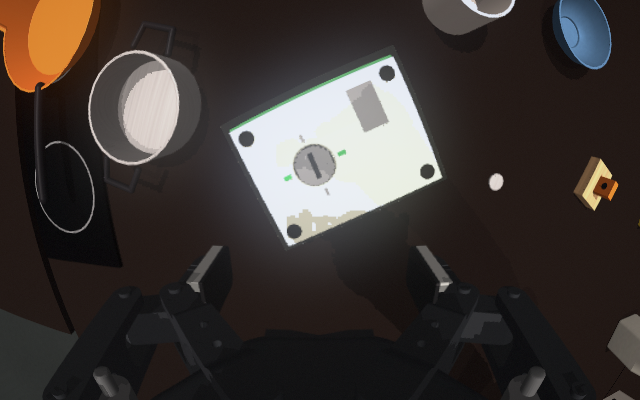

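Both wrist views are clear: in the first, the stand is at (317,156) with the grip top at (319,158). In the second, the cover is at (314,165), its slot runs (309,153)–(319,178), and the green marks are at (288,178) and (342,153). So the slot starts at about 22° world yaw and has to end near −66°. I'll use tool yaws about 180° round from these so joint 7 stays in range, and take close looks.

Run:
```python
from h import *
D=np.deg2rad
for fn,src,uv,z,yaw,h in (("c_cover","w_cover",[314,165],.033,158,.17),("c_stand","w_stand",[319,157],.05,146,.17)):
    f=np.load(f"pics/{src}.npz"); p=cast("wrist",uv,z,(f["P"],f["R"]))[0]; print(src,p)
    R=down(D(yaw)); q=p-R[:,0]*.01; q[2]=h
    movep(q,R); print(sense()["position"],sense()["joint_pos"].round(2),sense()["time_s"]); look(fn)
a,b=[cv2.imread(f"pics/{n}.png")[:300,160:480] for n in("c_cover","c_stand")]
cv2.imwrite("pics/pair.png",np.hstack([a,b]))
```

```text
w_cover [0.54705785 0.24609722 0.033     ]
[0.55638488 0.24228159 0.17006236] [ 0.26  0.71 -1.11  1.75  0.7   1.14  0.12] 5.8833
w_stand [ 0.53008119 -0.20839654  0.05      ]
[ 0.5389159  -0.21233836  0.17033136] [ 1.09  0.68 -1.13  1.81  0.69  1.11  0.69] 7.6083
```

View pics/pair.png

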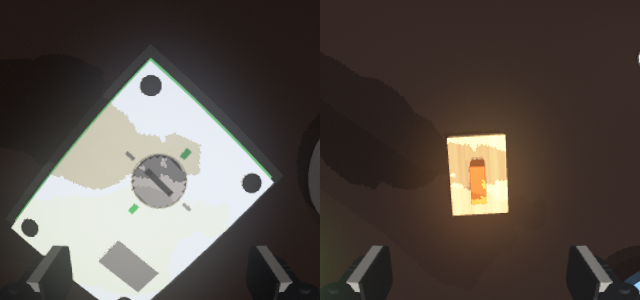

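The close crop shows the cover at about (159,181) with its slot dark and diagonal, and both green marks beside it. On the right, the stand is upright in the image with the orange grip top at about (477,186). Next I segment these.

```bash
cat >> h.py <<'E'
def zmap(f):
    c=camera_params("wrist"); K=c["K"]; v,u=np.mgrid[:400,:640].astype(float)
    a=(np.dstack([u,v])-K[:2,2])/K[0,0]; r=np.linalg.norm(a,axis=2,keepdims=True)+1e-9
    d=np.dstack([a/r*np.tan(np.minimum(r,1.4)),np.ones((400,640))])*f["d"][...,None]
    T=c["tool_from_camera"]; return ((d@T[:3,:3].T+T[:3,3])@f["R"].T+f["P"])
def rect(mask,z,f,minlen=0):
    """largest blob of mask -> centre, long-axis angle (deg), sizes on plane z"""
    cs,_=cv2.findContours(mask.astype(np.uint8),cv2.RETR_EXTERNAL,cv2.CHAIN_APPROX_NONE)
    c=max(cs,key=cv2.contourArea)[:,0].astype(float)
    w=cast("wrist",c,z,(f["P"],f["R"]))[:,:2]
    (cx,cy),(a,b),t=cv2.minAreaRect((w*1000).astype(np.float32))
    if b>a: t+=90
    return np.array([cx,cy])/1000,(t+90)%180-90,(max(a,b),min(a,b))
E
python3 - <<'E'
from h import *
f=dict(np.load("pics/c_stand.npz")); X=zmap(f); z=X[...,2]; hsv=cv2.cvtColor(f["p"],cv2.COLOR_RGB2HSV)
roi=np.zeros((400,640),bool); roi[100:240,270:370]=1
print("grip rgb col317",f["p"][150:212:4,317].tolist()); print("z",z[130:216:4,317].round(4).tolist())
for nm,lo,hi,pl in (("stand",.015,.03,.022),("grip",.052,.066,.058)):
    m=roi&(z>lo)&(z<hi); print(nm,m.sum(),np.median(z[m]),rect(cv2.morphologyEx(m.astype(np.uint8),cv2.MORPH_OPEN,np.ones((3,3))),pl,f))
m=roi&(f["p"].sum(2)>250)&(z>.015); print("stand by z>.015",rect(m&(z<.03)|roi&(z>.03),.022,f))
f=dict(np.load("pics/c_cover.npz")); X=zmap(f); z=X[...,2]; hsv=cv2.cvtColor(f["p"],cv2.COLOR_RGB2HSV)
g=hsv[...,2]; roi=np.zeros((400,640),bool); roi[145:220,280:360]=1
print("gray row181",g[181,290:350].tolist()); print("gray col 319",g[150:212,319].tolist()); print("z row",z[181,290:350:3].round(4).tolist())
gm=roi&(hsv[...,1]>90)&(hsv[...,0]>45)&(hsv[...,0]<85)
n,l,st,ce=cv2.connectedComponentsWithStats(gm.astype(np.uint8)); print("green",st[1:,4],ce[1:],cast("wrist",ce[1:],.03,(f["P"],f["R"])))
E
```

```text
grip rgb col317 [[246, 209, 145], [247, 210, 147], [194, 154, 115], [169, 97, 51], [222, 122, 60], [253, 170, 83], [253, 167, 83], [253, 167, 82], [253, 167, 81], [253, 164, 80], [253, 164, 79], [249, 151, 73], [254, 195, 91], [255, 216, 98], [255, 248, 193], [255, 248, 194]]
z [0.0003, 0.0007, 0.0213, 0.021, 0.0223, 0.0216, 0.0223, 0.0048, 0.039, 0.0576, 0.0591, 0.0576, 0.0587, 0.0581, 0.0574, 0.0583, 0.0589, 0.0576, 0.0584, 0.0222, 0.0222, 0.0003]
stand 3743 0.022254471267509235 (array([ 0.52706024, -0.20501361]), -31.186077117919922, (70.43428039550781, 51.14757537841797))
grip 618 0.058187671647434394 (array([ 0.5265213 , -0.20463997]), -33.53538513183594, (29.962142944335938, 12.21902847290039))
stand by z>.015 (array([ 0.52706757, -0.20501804]), -31.186077117919922, (70.41719055175781, 51.14757537841797))
gray row181 [218, 166, 118, 123, 167, 178, 180, 181, 182, 182, 181, 181, 183, 182, 182, 182, 182, 183, 183, 183, 183, 183, 172, 135, 101, 95, 96, 96, 96, 96, 100, 115, 147, 180, 186, 186, 185, 186, 186, 186, 186, 186, 173, 128, 127, 163, 174, 158, 127, 128, 128, 127, 153, 174, 175, 180, 194, 224, 242, 245]
gray col 319 [210, 210, 210, 187, 143, 100, 108, 124, 128, 130, 129, 129, 129, 129, 130, 130, 130, 129, 129, 130, 128, 128, 128, 128, 128, 128, 128, 145, 150, 115, 97, 96, 96, 96, 96, 93, 100, 136, 168, 184, 180, 165, 165, 166, 165, 165, 165, 165, 165, 164, 164, 165, 164, 164, 164, 164, 156, 147, 207, 234, 238, 238]
z row [0.0293, 0.032, 0.0314, 0.0331, 0.0335, 0.0333, 0.034, 0.0329, 0.0321, 0.0269, 0.0268, 0.0327, 0.0339, 0.0326, 0.032, 0.0332, 0.0335, 0.0329, 0.0342, 0.0295]
green [38 37] [[345.57894737 153.42105263]
 [293.         208.40540541]] [[0.53266805 0.27609372 0.03      ]
 [0.56059791 0.21610583 0.03      ]]
```

Run:
```python
from h import *
D=np.deg2rad
f=dict(np.load("pics/c_cover.npz")); g=f["p"].max(2); v,u=np.mgrid[:400,:640]; X=zmap(f)
disc=np.hypot(u-319,v-181)<22
print("slot",rect(disc&(g<118),.033,f),rect(disc&(g<118)&(X[...,2]<.0295),.027,f),rect(disc&(X[...,2]<.030),.033,f))
m=disc&(g<118); ys,xs=np.nonzero(m); w=cast("wrist",np.c_[xs,ys],.027,(f["P"],f["R"]))[:,:2]
c=w.mean(0); e=np.linalg.svd(w-c)[2][0]; print("pca",c,np.rad2deg(np.arctan2(e[1],e[0])))
roi=np.hypot(u-319,v-181)<34
m=roi&(X[...,2]>.0313)&(X[...,2]<.036); print("cover",rect(cv2.morphologyEx(m.astype(np.uint8),cv2.MORPH_OPEN,np.ones((5,5))),.033,f))
# reach check with a raised-elbow posture: cover poses at several yaws
for P,ys in (((.5468,-.2048+.4508,.12),(205,180,150,115,105)),((.5268,-.2048,.10),(148.,))):
    for y in ys: q=inverse_kinematics(np.array(P),down(D(y))); print(P,y,None if q is None else q.round(2))
```

```text
slot (array([0.54634406, 0.24567699]), 22.21908187866211, (29.143856048583984, 6.010372638702393)) (array([0.54736353, 0.24567677]), 22.0784854888916, (29.721742630004883, 4.937313079833984)) (array([0.54637885, 0.24634764]), 22.148996353149414, (29.677947998046875, 4.8857011795043945))
pca [0.54658674 0.24503733] 22.458927818931873
cover (array([0.54683405, 0.24589285]), 22.93089485168457, (43.24131393432617, 41.875999450683594))
(0.5468, 0.24599999999999997, 0.12) 205 [ 0.28  0.83 -1.17  1.8   0.85  1.12  0.81]
(0.5468, 0.24599999999999997, 0.12) 180 [ 0.25  0.79 -1.11  1.8   0.8   1.08  0.41]
(0.5468, 0.24599999999999997, 0.12) 150 [ 0.21  0.74 -1.03  1.8   0.74  1.04 -0.06]
(0.5468, 0.24599999999999997, 0.12) 115 [ 0.15  0.68 -0.91  1.81  0.64  0.98 -0.6 ]
(0.5468, 0.24599999999999997, 0.12) 105 [ 0.12  0.66 -0.87  1.81  0.61  0.96 -0.75]
(0.5268, -0.2048, 0.1) 148.0 [ 1.05  0.74 -1.07  1.9   0.79  0.99  0.63]
```

Run:
```python
from h import *
D=np.deg2rad
R=down(D(148.2)); p=np.array([.5267,-.2048,.10])
command_gripper(.045,40); movep(p,R); p[2]=.051
print(move_l(p,feed=.08,until_force=8)); s=sense(); print(s["position"],s["wrist_force"])
command_gripper(0.0,50); s=sense(); print(s["finger_gap"],s["gripper_force"],s["position"],s["wrist_force"],s["ft_torque"])
p[2]=.13; print(move_l(p,feed=.1)); s=sense(); print(s["finger_gap"],s["position"],s["wrist_force"],s["time_s"])
look("held0")
```

```text
False
[ 0.52696919 -0.20457597  0.05107555] [ 0.55602956  1.06738943 -0.24169996]
0.010921319543417905 50.02493619918823 [ 0.52706131 -0.20484397  0.05152075] [-0.86865148 -0.78237228  4.09642447] [0.00142281 0.01819154 0.01098486]
False
0.011522376781318072 [ 0.52618818 -0.20495935  0.12945396] [0.75834903 0.48199579 0.30368133] 10.6167
```

View pics/held0.png

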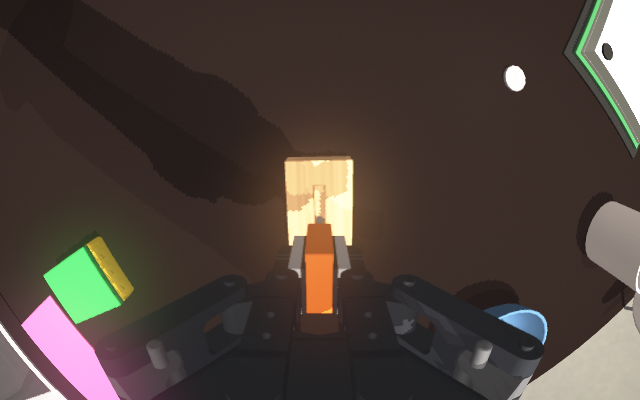

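The key is held straight, with the orange grip at (319,268) centred between the pads and the stand empty below it. Next I hover over the cover and check alignment.

Run:
```python
from h import *
D=np.deg2rad
R=down(D(202.2)); p=np.array([.5467,.2459,.13])
movep(p,R); p[2]=.091; move_l(p,feed=.1); sleep(.3); s=sense(); print(s["position"],s["tcp_rot"][:,0],s["wrist_force"],s["time_s"],s["finger_gap"])
look("hover"); a=cv2.imread("pics/hover.png")[150:330,220:420]; cv2.imwrite("pics/hoverc.png",cv2.resize(a,None,fx=3,fy=3,interpolation=cv2.INTER_CUBIC))
```

```text
[0.54690515 0.24613706 0.09149738] [-9.25871166e-01 -3.77838287e-01 -9.01253631e-04] [-0.65451438  0.08543949 -0.11286869] 13.1583 0.011510587594040337
```

View pics/hoverc.png

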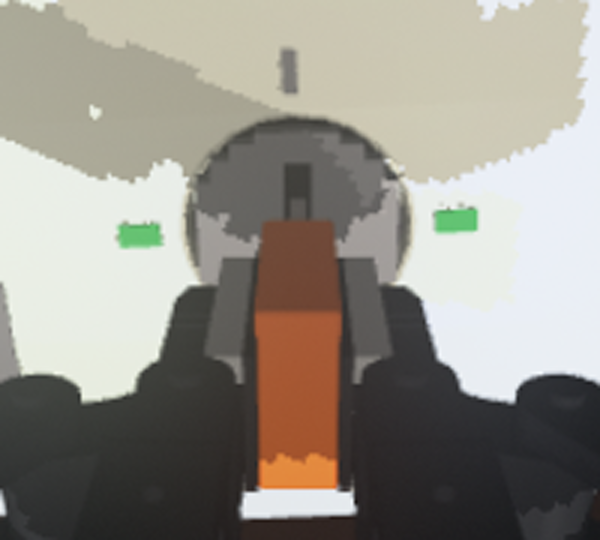

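In the hover crop the slot spans columns 284–311 and the blade tip 290–306, both centred on about 298, so the key is aligned. I'll insert it gently.

Run:
```python
from h import *
s=sense(); p=s["position"].copy(); p[:2]=[.5467,.2459]
f0=s["wrist_force"]
for z in np.arange(.088,.0678,-.001):
    p[2]=z; hit=move_l(p,feed=.01,until_force=4); s=sense(); f=s["wrist_force"]-f0
    print(round(z,4),s["position"].round(4),f.round(2),hit)
    if f[2]>1.2 or hit: break
print(s["time_s"])
```

```text
0.088 [0.5466 0.2459 0.0879] [ 0.17  0.45 -0.18] False
0.087 [0.5467 0.2459 0.0869] [0.46 1.81 0.66] False
0.086 [0.5467 0.2459 0.0859] [-0.49  0.79 -0.31] False
0.085 [0.5467 0.2459 0.0849] [ 0.47  0.33 -0.22] False
0.084 [0.5467 0.2459 0.0839] [-0.53  0.62 -0.54] False
0.083 [0.5467 0.2459 0.0829] [ 1.05  1.65 -0.93] False
0.082 [0.5467 0.2459 0.0819] [0.25 0.81 0.01] False
0.081 [0.5467 0.2458 0.0809] [-0.42  1.43 -0.54] False
0.08 [0.5467 0.2459 0.0799] [ 0.79  1.23 -0.96] False
0.079 [0.5467 0.2459 0.0789] [ 0.38  0.9  -0.21] False
0.078 [0.5467 0.2459 0.0779] [ 0.49  1.62 -0.09] False
0.077 [0.5467 0.2459 0.0769] [ 0.37  0.95 -0.53] False
0.076 [0.5466 0.2458 0.0759] [-0.2   0.95  0.65] False
0.075 [0.5467 0.2458 0.0749] [-1.31  0.88 -0.19] False
0.074 [0.5467 0.2459 0.0739] [ 0.38  1.42 -0.31] False
0.073 [0.5467 0.2459 0.0729] [-0.08  1.92 -0.35] False
0.072 [0.5468 0.246  0.0722] [0.43 0.89 2.44] False
17.6583
```

```bash
cat >> h.py <<'E'
def F(n=8):
    a=[]
    for _ in range(n): sleep(.02); a.append(sense()["wrist_force"])
    return np.mean(a,0)
E
python3 - <<'E'
from h import *
f0=np.array([-.65,.6,-.2])
p=sense()["position"].copy(); p[:2]=[.5467,.2459]
for z in np.arange(.0715,.0660,-.0004):
    p[2]=z; hit=move_l(p,feed=.01,until_force=5); s=sense(); f=F()-f0
    print(round(z,4),s["position"].round(4),f.round(2),hit)
    if f[2]>5.9 or hit: break
print(s["time_s"],s["finger_gap"])
E
```

```text
0.0715 [0.5468 0.246  0.0717] [ 0.24 -0.51  2.17] False
0.0711 [0.5468 0.246  0.0712] [ 0.52 -0.91  2.98] False
0.0707 [0.5468 0.246  0.0708] [ 0.93 -0.67  3.5 ] False
0.0703 [0.5468 0.246  0.0704] [ 0.87 -0.55  3.94] False
0.0699 [0.5468 0.246  0.07  ] [ 0.8  -0.56  4.26] False
0.0695 [0.5468 0.246  0.0696] [ 0.92 -0.68  4.67] False
0.0691 [0.5468 0.246  0.0692] [ 0.87 -0.3   5.04] False
0.0687 [0.5467 0.246  0.0688] [ 1.02 -0.45  5.77] False
0.0683 [0.5468 0.246  0.0685] [ 0.91 -0.5   6.25] False
20.975 0.01127499395471999
```

Run:
```python
from h import *
f0=np.array([-.65,.6,-.2]); p=np.array([.5467,.2459,.0683])
for y in list(np.arange(196,117,-6))+[116,114.5]:
    hit=move_l(p,down(np.deg2rad(y)),feed=.02,until_force=8); s=sense(); f=F(4)-f0
    a=np.rad2deg(np.arctan2(*s["tcp_rot"][[1,0],0]))
    print(y,round(a,1),s["position"].round(4),f.round(1),s["ft_torque"].round(2),hit)
    if hit or np.linalg.norm(f)>11: break
print(s["time_s"],s["joint_pos"].round(2))
```

```text
196 -164.0 [0.5468 0.2461 0.0686] [ 0.9 -0.7  5.8] [ 0.07 -0.08 -0.01] False
190 -170.0 [0.5467 0.246  0.0686] [ 1.3 -0.5  5.7] [ 0.09 -0.11 -0.01] False
184 -176.0 [0.5468 0.246  0.0686] [ 0.9 -0.5  5.9] [ 0.08 -0.1  -0.05] False
178 178.0 [0.5467 0.246  0.0686] [ 0.8 -0.4  5.9] [ 0.07 -0.09  0.01] False
172 172.0 [0.5468 0.246  0.0686] [ 0.8 -0.4  5.8] [ 0.06 -0.06 -0.04] False
166 166.0 [0.5468 0.246  0.0686] [ 1.  -0.3  6.1] [ 0.1  -0.06  0.01] False
160 160.0 [0.5468 0.246  0.0686] [ 0.9 -0.6  5.7] [ 0.08  0.   -0.05] False
154 154.0 [0.5468 0.246  0.0686] [ 1.1 -0.1  5.9] [ 0.04 -0.09 -0.04] False
148 148.0 [0.5468 0.2459 0.0686] [ 0.8 -0.7  5.9] [ 0.09 -0.05 -0.04] False
142 142.0 [0.5468 0.2459 0.0686] [ 0.5 -0.5  6.1] [ 0.06  0.01 -0.01] False
136 136.0 [0.5468 0.2459 0.0686] [ 1.3 -0.4  6.1] [ 0.01 -0.08  0.01] False
130 130.0 [0.5468 0.2459 0.0686] [ 0.5 -0.7  5.9] [-0.03  0.02 -0.01] False
124 124.0 [0.5468 0.2459 0.0686] [ 0.7 -0.2  6.1] [ 0.   -0.02  0.02] False
118 118.0 [0.5468 0.2459 0.0686] [ 0.8 -0.8  6.3] [ 0.06 -0.03  0.06] False
116 116.0 [0.5468 0.2459 0.0685] [ 1.2 -0.2  5.9] [ 0.02 -0.01  0.03] False
114.5 114.5 [0.5468 0.2458 0.0685] [ 0.8 -0.1  6.4] [ 0.01 -0.03 -0.01] False
26.225 [ 0.08  0.72 -0.82  1.84  0.68  0.88 -0.63]
```

Run:
```python
from h import *
f0=np.array([-.65,.6,-.2]); p=np.array([.5467,.2459,.0683])
def FT(n=12):
    a=[]
    for _ in range(n): sleep(.015); s=sense(); a.append(np.r_[s["wrist_force"],s["ft_torque"]])
    return np.mean(a,0)
for y in [113,112,111,110.2,109.5,108.8,108.1,107.4,106.7]:
    hit=move_l(p,down(np.deg2rad(y)),feed=.02,until_force=6); s=sense(); w=FT()
    a=np.rad2deg(np.arctan2(*s["tcp_rot"][[1,0],0]))
    print(y,round(a,2),s["position"].round(4),(w[:3]-f0).round(1),w[3:].round(3),hit)
    if hit or abs(w[5])>.12: break
print(s["time_s"])
look("turned"); a=cv2.imread("pics/turned.png")[150:330,220:420]; cv2.imwrite("pics/turnedc.png",cv2.resize(a,None,fx=3,fy=3,interpolation=cv2.INTER_CUBIC))
```

```text
113 112.99 [0.5468 0.2458 0.0685] [ 0.6 -0.7  5.7] [ 0.012 -0.016  0.035] False
112 112.0 [0.5467 0.2459 0.0685] [ 0.8 -0.9  5.9] [ 0.014 -0.024  0.043] False
111 110.99 [0.5468 0.2458 0.0685] [ 0.9 -0.9  6.1] [ 0.03  -0.034  0.04 ] False
110.2 110.19 [0.5467 0.2458 0.0685] [ 0.8 -0.6  6.2] [-0.002 -0.016  0.066] False
109.5 109.5 [0.5468 0.2459 0.0685] [ 0.6 -0.6  5.8] [ 0.004 -0.023  0.049] False
108.8 108.79 [0.5468 0.2458 0.0685] [ 0.8 -0.7  6. ] [-0.005 -0.014  0.049] False
108.1 108.11 [0.5467 0.2458 0.0685] [ 0.6 -0.5  5.7] [ 0.015 -0.036  0.104] False
107.4 107.42 [0.5468 0.2459 0.0685] [ 0.6 -0.4  6. ] [ 0.003 -0.029  0.161] False
29.6917
```

View pics/turnedc.png

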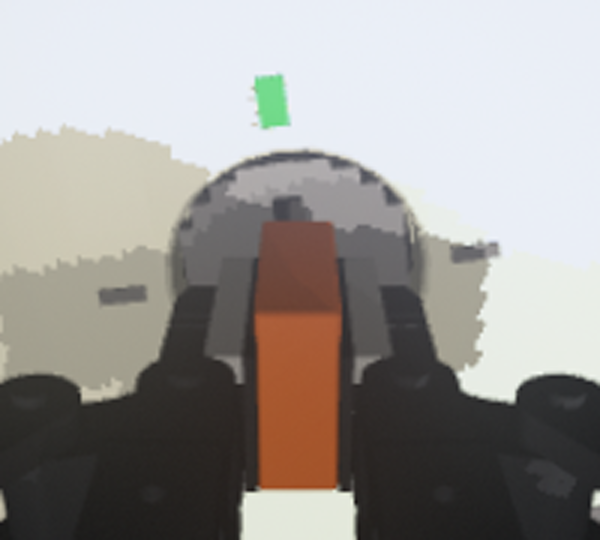

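The torque climbed from 0.05 to 0.16 N m at 107.4°, which is the hard stop. The slot end at (290,208) now points at the green mark at (271,100). Now I centre the blade in its play, lift out and check the cover.

Run:
```python
from h import *
D=np.deg2rad; R=down(D(112.5)); p=np.array([.5467,.2459,.0683])
move_l(p,R,feed=.02); print(F())
p[2]=.080; move_l(p,feed=.02); print(F()); p[2]=.13; move_l(p,feed=.1)
R=down(D(150)); q=np.array([.5467,.2459,.20])-R[:,0]*.04; movep(q,R); sleep(.2); look("after"); print(sense()["time_s"],sense()["finger_gap"])
f=dict(np.load("pics/after.npz")); X=zmap(f); g=f["p"].max(2)
dd=np.hypot(X[...,0]-.5467,X[...,1]-.2459); disc=dd<.018
print("cover z",np.percentile(X[...,2][disc],[10,50,80]),"back z",np.median(X[...,2][(dd>.026)&(dd<.03)]))
zt=np.median(X[...,2][disc]); m=disc&(X[...,2]<zt-.003)
print("slot",m.sum(),rect(m,zt,f)); hsv=cv2.cvtColor(f["p"],cv2.COLOR_RGB2HSV)
gm=(dd<.045)&(hsv[...,1]>90)&(hsv[...,0]>45)&(hsv[...,0]<85)
n,l,st,ce=cv2.connectedComponentsWithStats(gm.astype(np.uint8)); ok=st[1:,4]>8; w=cast("wrist",ce[1:][ok],.03,(f["P"],f["R"])); print(w)
if len(w)==2: d=w[1]-w[0]; print("green dir",np.rad2deg(np.arctan2(d[1],d[0])))
cv2.imwrite("pics/afterc.png",f["p"][100:400,160:480,::-1])
```

```text
[ 0.56652154 -0.03964606  6.16846516]
[-0.2179728   0.16492278 -0.43019   ]
32.7833 0.011491317254183932
cover z [0.02527861 0.03068443 0.03137554] back z 0.25628646060130317
slot 178 (array([0.5463537 , 0.24619365]), -63.51582145690918, (29.466480255126953, 5.935227870941162))
[[0.53267819 0.27614885 0.03      ]
 [0.56082478 0.21559784 0.03      ]]
green dir -65.06906842659865
```

View pics/afterc.png

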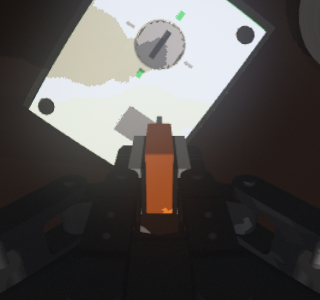

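The cover is locked low: its top is at z = 30.7 mm, against 33 before, and the slot lies between the green marks. I'll cross-check the slot angle with a second estimate on the saved image.

Run:
```python
from h import *
f=dict(np.load("pics/after.npz")); X=zmap(f); g=f["p"].max(2).astype(int)
dd=np.hypot(X[...,0]-.5467,X[...,1]-.2459)
for nm,m in (("depth",(dd<.0175)&(X[...,2]<.0285)),("dark",(dd<.0175)&(g<118)),("dark105",(dd<.0175)&(g<105))):
    ys,xs=np.nonzero(m); w=cast("wrist",np.c_[xs,ys],.0275,(f["P"],f["R"]))[:,:2]
    c=w.mean(0); e=np.linalg.svd(w-c)[2][0]; print(nm,m.sum(),c,np.rad2deg(np.arctan2(e[1],e[0])))
```

```text
depth 181 [0.54660026 0.24624511] -65.050942901356
dark 180 [0.54728558 0.24503812] -65.4593666521396
dark105 136 [0.5478259  0.24404966] -66.73049776134862
```

The slot lies at −65.1 to −65.5°, against −65.1° for the marks, so it is home. Now I return the key.

Run:
```python
from h import *
R=down(np.deg2rad(148.2)); p=np.array([.5269,-.2048,.13])
movep(p,R); p[2]=.085; move_l(p,feed=.1); sleep(.2); f0=F(); print(sense()["position"],f0)
for z in np.arange(.080,.0495,-.002):
    p[2]=z; hit=move_l(p,feed=.03,until_force=4); s=sense(); f=F(4)-f0
    if f[2]>1.8 or hit: break
print(round(z,4),s["position"].round(4),f.round(2),hit,s["time_s"])
if s["position"][2]<.0535:
    command_gripper(.03); sleep(.2); p=sense()["position"].copy(); p[2]=.17; move_l(p,feed=.1)
    q=np.array([.5269,-.2048,.17])-R[:,0]*.01; movep(q,R); sleep(.2); look("end"); print(sense()["time_s"],sense()["finger_gap"])
    f=dict(np.load("pics/end.npz")); X=zmap(f); z=X[...,2]; m=(np.hypot(X[...,0]-.527,X[...,1]+.205)<.03)
    g=m&(z>.045)&(z<.075); print("grip z",np.median(z[g]),rect(g,.058,f)); s=m&(z>.015)&(z<.03); print("stand",np.median(z[s]))
    cv2.imwrite("pics/endc.png",f["p"][60:300,200:440,::-1])
```

```text
[ 0.5271047  -0.20494789  0.08541394] [-0.2027769   0.12901481 -0.39416874]
0.05 [ 0.5272 -0.2048  0.0515] [-3.36 -0.42 10.74] False 40.4
42.8333 0.030101850383213946
grip z 0.05814140557964498 (array([ 0.5262652 , -0.20370943]), -32.14384460449219, (31.670028686523438, 11.44849967956543))
stand 0.02225032083203296
```

View pics/endc.png

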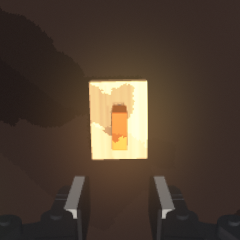

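The key stands upright at (119,127) in the crop with its grip top at z = 58 mm, fully down and released.

```bash
python3 -c "
from rig import *
print(finish_job())"
```

```text
the job is handed in; nothing more can be done
None
```

The cover is turned home to its stop and stays in (slot within about 0.5° of the green marks, top about 2.3 mm lower than before, about 6 N of push measured), the key is back upright and fully down in its stand, and I handed the job in at about 43 s; no verdict was returned.

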